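# Finish a firebrick course in running bond

### The arm

A 7-joint arm with a two-finger parallel gripper is mounted at the origin on the work surface. World frame = base frame: x ahead of the robot, y to its left, z up, the work surface at z = 0. Lengths are in m, angles in rad, forces in N, time in s.
With the tool pointing down it reaches from about 0.425 to 0.875 m from the base axis. Payload 4.7 kg.
Tool frame: the origin (TCP) lies at the very end of the fingers, on their centre line; the grasp point (between the pads) lies 19 mm behind it; z points along the fingers, y is the direction in which the jaws open and shut (so a half turn about z gives the same grasp; the last joint's range is limited). The gripper opens to 85 mm and grips with 20 to 120 N. Pads are 22 mm wide; open, the fingers measure 114 mm over their backs; the gripper's body (76 mm by 85 mm) begins 54 mm behind the grasp point. The pads swing forward as they close: fully open they stand 13 mm farther back than shut.
Start: joints at [1.292, 0.321, -0.07, 1.45, 0.023, 1.371, -0.057], TCP at [0.188, -0.622, 0.211] pointing down, gripper open.
Joint ranges: [-2.86, 2.86], [-0.3, 2.09], [-1.38, 1.24], [0.06, 2.45], [-1.56, 4.7], [0.09, 2.05], [-2.69, 2.69]. Speed limits (rad/s): [2.57, 2.57, 3.14, 3.14, 3.14, 3.14, 3.14].

### API

Orientations are given as a unit quaternion [x, y, z, w].
In Python, from rig import robot, jaws, planner, eyes, hand_in, current_time, current_qpos, current_qvel, current_tau, current_eef_pos, current_tcp_rot, current_wrist_force, current_moment, current_grip_width gives the robot as it stands. The module is installed in compiled form; this text tells all that it offers. Calls block until the motion is done:
- robot.move_pose(position, orientation): joint-space move of the TCP to a pose.
- robot.servo_line(position, rotation=None, feed=0.15, stop_force=None): straight line of the TCP; rotation=None keeps the orientation; feed is the mean speed in m/s. With stop_force (N) it stops when the force on the tool has changed by that much, and returns True; else False.
- robot.move_j(angles): joint-space move.
- jaws.open_gripper() and jaws.gripper_close(newtons=None): open the fingers fully, or close them until they stop; newtons is the grip in N (None keeps the last).
- robot.pause(seconds).
- planner.ik(position, orientation): joint angles nearest the present ones, or None.
- eyes.get_image(name): name is "scene" or "top" or "wrist"; returns the picture (480x640x3 uint8, red, green, blue); there is no depth.
- eyes.calibration(name): a dict with "fx", "fy", "cx", "cy" (pixels), "dist_coeffs" ([k1, k2, p1, p2, k3] as OpenCV has them; the pictures are not rectified), "camera_from_world" (4x4, takes a point from world to camera coordinates). Camera axes: x right, y up, looking along -z (the intrinsics and any distortion apply to the point x, -y, -z); pixel columns grow to the right and rows downward; lengths in m; the calibration is good to about 2 mm. A picture is of the moment at which its call begins: read the wrist's pose just before it. calibration takes no time and is no camera call; for the wrist camera it gives the pose at the moment of the call.
A pose or a line that the arm cannot do raises robot.Unreachable and nothing moves.
- hand_in(): hands the job in, once; it reports no verdict.
Readings, each from a call of its own:
- current_time(): time.
- current_qpos(): joint angles.
- current_qvel(): joint speeds.
- current_tau(): joint torques, N m.
- current_eef_pos(): TCP position.
- current_tcp_rot(): TCP orientation.
- current_wrist_force(): force on the tool from outside, world axes, zero at the start.
- current_moment(): the same for the moment, N m.
- current_grip_width(): finger opening in m.
Only numpy, scipy, OpenCV 4.12 (cv2) and the standard library are available. Lean on these libraries where they do the work, as an engineer would, in place of code of your own. Each camera call takes 0.05 s, during which the arm holds its last target.

### The job

Finish the second course of the little firebrick wall on the smithy bench in running bond: lay the loose whole brick next to the half brick that is already up there, centred over the joint of the course below, and close the free end with the loose half brick, its outer end flush with the end of the wall. Keep both in line with the wall's faces, lying flat on the course below, and set them down without dropping them; the three-quarter brick and the thin tile do not belong in this course.

Things in the scene. Friction and masses are not known exactly. Their poses are not given: they have to be found in the camera images.
- wall: Fixed cream firebrick wall, 50 mm thick (its x, pointing away from the robot), 350 mm long (y). Origin: centre of its underside, on the bench. First course 60 mm high: two 170 mm bricks at y = +90 and -90 mm, open 10 mm joint at y = 0. Second course: one 80 mm half brick at y = +135 mm, 60 mm high. With 10 mm joints the whole brick belongs at y = 0, the closing half brick at y = -135 mm.
- whole_brick: Loose whole cream firebrick, 50 mm wide (its x), 170 mm long (y), 60 mm high, 0.3 to 0.65 kg. Origin: centre of its underside. The longest of three loose bricks of this section that lie flat in a row across the bench, nearer the robot than the wall, in any order, lengths roughly along the row; the 125 mm three-quarter brick among them is not needed.
- half_brick: Loose half firebrick in the same row, the shortest of the three: 50 mm wide (its x), 80 mm long (y), 60 mm high, 0.15 to 0.3 kg. Origin: centre of its underside. Lies flat.
Not all that is in view belongs to the job. What is shaped like the half_brick but black or red is not meant. What is shaped like the whole_brick but orange or purple is not meant.

How it is judged:
At the end, for the whole second after the job is handed in: The whole brick lies over the joint of the first course and the half brick flush at the wall's free (-y) end: each within 15 mm along and across the wall and 6 mm in height, in line within 10 degrees, level within 7 degrees, at rest (x of whole_brick in the frame of wall between -0.015 and 0.015 m and y of whole_brick in the frame of wall between -0.015 and 0.015 m and z of whole_brick in the frame of wall between 0.054 and 0.066 m and angle between the y axis of each of whole_brick, half_brick and the y axis of wall, either way round below 0.18 rad and angle between each of whole_brick, half_brick's own z axis and vertical below 0.12 rad and linear speed of each of whole_brick, half_brick below 0.02 m/s and angular speed of each of whole_brick, half_brick below 0.1 rad/s and x of half_brick in the frame of wall between -0.015 and 0.015 m and y of half_brick in the frame of wall between -0.15 and -0.12 m and z of half_brick in the frame of wall between 0.054 and 0.066 m); the robot touches nothing.
It fails at once if a brick is dropped (falls free faster than 0.6 m/s, i.e. from more than about 18 mm) (linear speed of whole_brick above 0.6 m/s and contact force between whole_brick and the fingers below 0.05 N).
It fails at once if a brick is dropped (falls free faster than 0.6 m/s, i.e. from more than about 18 mm) (linear speed of half_brick above 0.6 m/s and contact force between half_brick and the fingers below 0.05 N).
It also fails if it takes over 58 s, if anything falls off the work surface, if the arm or the gripper's body presses on something with over 40 N, if the wrist force passes 120 N, or if a joint passes its speed limit or range.

## Working session

There is one attempt and no reset: what is moved stays moved. The work goes in short steps, each a Python script; the robot and the scene stay as the last script left them, time stands still between calls to the robot, and variables do not carry over. Pictures are saved under pics/ and viewed, and the job is handed in when it is done.

```bash
mkdir -p pics; python3 - <<'E'
from rig import *
import cv2
for n in ["scene","top"]:
    im=eyes.get_image(n); cv2.imwrite(f"pics/{n}0.png",im[:,:,::-1])
    c=eyes.calibration(n); print(n,c)
print(current_time(),current_tcp_rot(),current_eef_pos())
E
```

```text
scene {'fx': 559.7046210816111, 'fy': 559.7046210816111, 'cx': 322.70963682320655, 'cy': 239.7820153455699, 'dist_coeffs': array([-0.02389469,  0.        ,  0.        ,  0.        ,  0.        ]), 'camera_from_world': array([[-0.85568864,  0.51742816, -0.00806499,  0.44093719],
       [-0.29597826, -0.47656643,  0.8278172 ,  0.05019156],
       [ 0.42449242,  0.71074084,  0.56093997, -1.38529551],
       [ 0.        ,  0.        ,  0.        ,  1.        ]])}
top {'fx': 452.652007188926, 'fy': 452.652007188926, 'cx': 319.9556985404533, 'cy': 240.38026061902917, 'dist_coeffs': array([0.02613917, 0.        , 0.        , 0.        , 0.        ]), 'camera_from_world': array([[-0.01910162, -0.99978762, -0.00773576, -0.05137162],
       [ 0.99656878, -0.01966221,  0.08039947, -0.45715017],
       [-0.08053449, -0.00617346,  0.9967327 , -1.0629177 ],
       [ 0.        ,  0.        ,  0.        ,  1.        ]])}
0.1 [ 9.89302720e-01  1.45874779e-01 -1.75734560e-04 -8.03919803e-04] [ 0.18740427 -0.62188318  0.20955271]
```

View pics/scene0.png

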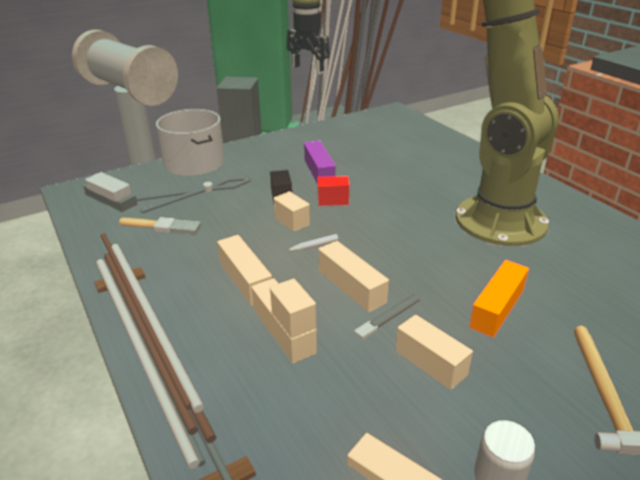

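View pics/top0.png

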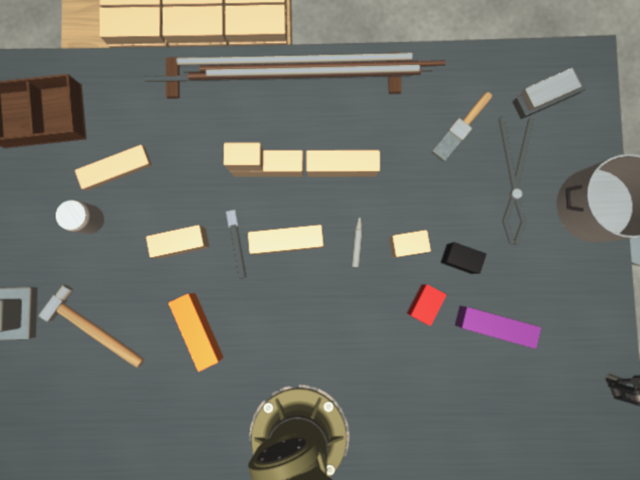

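The top view shows three cream bricks in a row: three-quarter (175,241), whole (285,239) and half (411,243). The wall runs from (223,155) to (380,160), and the cream slab at (112,167) is the tile. The orange, purple, black and red pieces are decoys. The whole brick is the longest of the three and the half brick is the shortest. I'll confirm both in a crop and measure them.

```bash
cat > h.py <<'E'
import numpy as np,cv2
from rig import *
def unproj(name,uv,z):
    c=eyes.calibration(name);K=np.array([[c['fx'],0,c['cx']],[0,c['fy'],c['cy']],[0,0,1]])
    p=cv2.undistortPoints(np.float64(uv).reshape(-1,1,2),K,c['dist_coeffs']).reshape(-1,2)
    M=c['camera_from_world'];R=M[:3,:3];o=-R.T@M[:3,3]
    d=np.c_[p[:,0],-p[:,1],-np.ones(len(p))]@R
    return o+d*((z-o[2])/d[:,2])[:,None]
def proj(name,X):
    c=eyes.calibration(name);K=np.array([[c['fx'],0,c['cx']],[0,c['fy'],c['cy']],[0,0,1]])
    M=c['camera_from_world'];P=np.atleast_2d(X)@M[:3,:3].T+M[:3,3]
    P=P*[1,-1,-1]
    return cv2.projectPoints(P,np.zeros(3),np.zeros(3),K,c['dist_coeffs'])[0].reshape(-1,2)
def box(x,y,yaw,L,z0,z1,W=.05):
    c,s=np.cos(yaw),np.sin(yaw)
    return np.array([[x+c*a-s*b,y+s*a+c*b,z] for z in(z0,z1) for a in(-W/2,W/2) for b in(-L/2,L/2)])
E
python3 - <<'E'
from h import *
im=cv2.imread("pics/top0.png")
hsv=cv2.cvtColor(im,cv2.COLOR_BGR2HSV)
for thr in (150,215):
    m=((hsv[...,0]>8)&(hsv[...,0]<30)&(hsv[...,1]>30)&(hsv[...,2]>thr)).astype(np.uint8)
    cs,_=cv2.findContours(m,cv2.RETR_EXTERNAL,cv2.CHAIN_APPROX_NONE)
    for c in cs:
        if cv2.contourArea(c)<300:continue
        z=.06
        P=unproj("top",c.reshape(-1,2),z)[:,:2]
        (cx,cy),(w,h),a=cv2.minAreaRect((P*1000).astype(np.float32))
        print(thr,cv2.boundingRect(c),[round(v,1) for v in(cx,cy,w,h,a)])
cr=cv2.resize(im[130:280,130:450],None,fx=2.5,fy=2.5,interpolation=cv2.INTER_CUBIC)
cv2.imwrite("pics/crop0.png",cr)
E
```

```text
150 (250, 390, 99, 82) [42.5, -11.0, 217.8, 153.2, 75.6]
150 (57, 305, 85, 62) [249.3, 442.7, 226.7, 22.4, 55.0]
150 (168, 294, 51, 78) [251.4, 230.4, 172.0, 52.2, 23.9]
150 (392, 230, 39, 27) [442.5, -268.9, 52.3, 82.0, 8.4]
150 (146, 225, 58, 33) [458.3, 273.8, 52.8, 126.7, 11.1]
150 (248, 224, 76, 30) [457.8, 19.5, 52.8, 171.4, 4.6]
150 (306, 150, 74, 22) [638.1, -116.4, 169.9, 49.7, 88.8]
150 (250, 150, 53, 22) [641.3, 38.1, 120.9, 49.7, 88.8]
150 (75, 145, 74, 44) [634.4, 420.3, 51.1, 165.9, 20.6]
150 (223, 142, 38, 24) [659.5, 118.6, 86.6, 54.5, 88.9]
150 (162, 5, 61, 32) [982.7, 233.1, 74.2, 142.6, 0.2]
150 (224, 4, 62, 32) [982.7, 84.6, 75.2, 145.1, 0.2]
150 (60, 0, 106, 48) [977.9, 419.9, 246.4, 114.9, 89.4]
215 (169, 294, 49, 77) [251.2, 230.7, 168.5, 49.1, 23.8]
215 (393, 231, 37, 26) [442.5, -269.0, 48.5, 79.8, 8.4]
215 (147, 226, 56, 31) [458.3, 273.9, 48.9, 123.1, 11.2]
215 (248, 225, 75, 28) [457.7, 19.7, 48.7, 169.1, 4.6]
215 (307, 151, 73, 20) [638.0, -117.6, 167.6, 44.9, 88.8]
215 (263, 151, 39, 20) [641.0, 24.2, 88.5, 45.0, 88.8]
215 (75, 145, 73, 43) [634.7, 420.4, 47.8, 162.7, 20.7]
215 (224, 143, 36, 22) [659.5, 118.5, 82.1, 49.8, 88.9]
215 (99, 7, 60, 30) [982.6, 383.2, 70.1, 139.3, 0.5]
215 (163, 6, 59, 30) [982.7, 233.1, 69.3, 137.9, 0.2]
215 (225, 5, 60, 30) [982.7, 84.8, 70.7, 139.9, 0.3]
```

View pics/crop0.png

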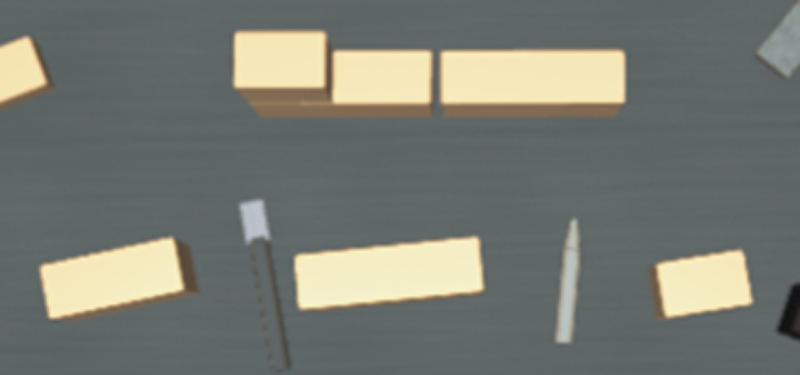

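The crop confirms it: the whole brick is at (285,239), about 169 mm long, and the half brick is at (411,243), about 80 mm long. The other brick in the row, at (175,241), is about 125 mm, so it's the three-quarter. Next I'll check the estimates against the scene camera with an overlay, and test IK.

```bash
cat >> h.py <<'E'
from scipy.spatial.transform import Rotation as Ro
D=np.pi/180
WY=-1.2*D; WALL=np.array([.6400,-.0268])
WHOLE=(.4577,.0196,4.6*D); HALF=(.4425,-.269,8.4*D)
def wl(x,y):
    c,s=np.cos(WY),np.sin(WY); return WALL+[c*x-s*y,s*x+c*y]
def quat(yaw,flip=False):
    a=yaw+(np.pi if flip else 0);c,s=np.cos(a),np.sin(a)
    return Ro.from_matrix(np.array([[-s,c,0],[c,s,0],[0,0,-1]]).T).as_quat()
E
python3 - <<'E'
from h import *
E=[(0,1),(0,2),(1,3),(2,3),(4,5),(4,6),(5,7),(6,7),(0,4),(1,5),(2,6),(3,7)]
B=[box(*WHOLE,.17,0,.06),box(*HALF,.08,0,.06),box(*wl(0,90e-3),WY,.17,0,.06),box(*wl(0,-90e-3),WY,.17,0,.06),box(*wl(0,135e-3),WY,.08,.06,.12)]
for n,(y0,y1,x0,x1) in dict(top=(130,280,130,450),scene=(180,370,200,400)).items():
    im=cv2.imread(f"pics/{n}0.png");k=2.5 if n=="top" else 3
    im=cv2.resize(im[y0:y1,x0:x1],None,fx=k,fy=k,interpolation=cv2.INTER_CUBIC)
    for b in B:
        p=((proj(n,b)+.5-[x0,y0])*k).astype(int)
        for i,j in E: cv2.line(im,tuple(map(int,p[i])),tuple(map(int,p[j])),(0,0,255),1)
    cv2.imwrite(f"pics/ov_{n}.png",im)
for nm,p,yaw in [("w",WHOLE[:2],WHOLE[2]),("h",HALF[:2],HALF[2]),("pw",wl(0,0),WY),("ph",wl(0,-.135),WY)]:
  for f in(0,1):
    for z in (.02,.09,.28): 
        q=planner.ik([*p,z],quat(yaw,f)); print(nm,f,z,None if q is None else np.round(q,2))
E
```

```text
w 0 0.02 [ 0.8   0.22 -0.96  2.09  0.22  0.94 -0.2 ]
w 0 0.09 [ 0.84  0.07 -0.96  2.03  0.07  1.07 -0.07]
w 0 0.28 [ 0.06 -0.11 -0.15  1.78 -0.02  1.47 -0.  ]
w 1 0.02 None
w 1 0.09 None
w 1 0.28 None
h 0 0.02 [ 0.96  0.27 -0.52  1.97  0.16  0.95  0.51]
h 0 0.09 [ 0.99  0.17 -0.53  1.91  0.1   1.09  0.56]
h 0 0.28 [ 1.01  0.04 -0.52  1.65  0.02  1.46  0.63]
h 1 0.02 [ 0.7   0.24 -0.23  1.97  0.06  0.94 -2.55]
h 1 0.09 [ 0.73  0.15 -0.26  1.91  0.04  1.08 -2.54]
h 1 0.28 [ 0.79  0.03 -0.3   1.66  0.01  1.46 -2.51]
pw 0 0.02 [ 0.54  0.56 -0.7   1.65  0.4   1.08 -0.3 ]
pw 0 0.09 [ 0.57  0.49 -0.74  1.6   0.35  1.19 -0.26]
pw 0 0.28 [ 0.61  0.38 -0.82  1.34  0.28  1.53 -0.21]
pw 1 0.02 [-0.77  0.7   1.06  1.7  -0.67  1.15 -2.68]
pw 1 0.09 [ 0.83  0.69 -1.18  1.59  0.66  1.31  2.68]
pw 1 0.28 None
ph 0 0.02 [ 0.7   0.57 -0.65  1.61  0.38  1.09 -0.07]
ph 0 0.09 [ 0.71  0.5  -0.67  1.55  0.33  1.2  -0.04]
ph 0 0.28 [ 0.73  0.4  -0.72  1.3   0.26  1.54  0.02]
ph 1 0.02 [-0.54  0.74  1.06  1.66 -0.7   1.17 -2.47]
ph 1 0.09 [-0.55  0.64  1.07  1.6  -0.58  1.25 -2.54]
ph 1 0.28 [-0.52  0.47  1.07  1.35 -0.41  1.55 -2.66]
```

View pics/ov_top.png

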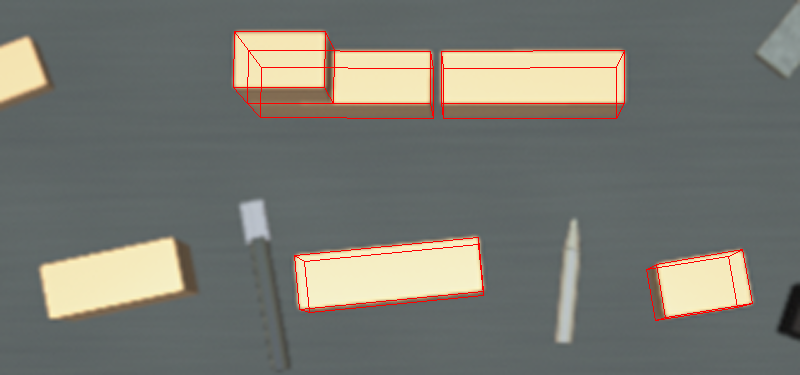

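View pics/ov_scene.png

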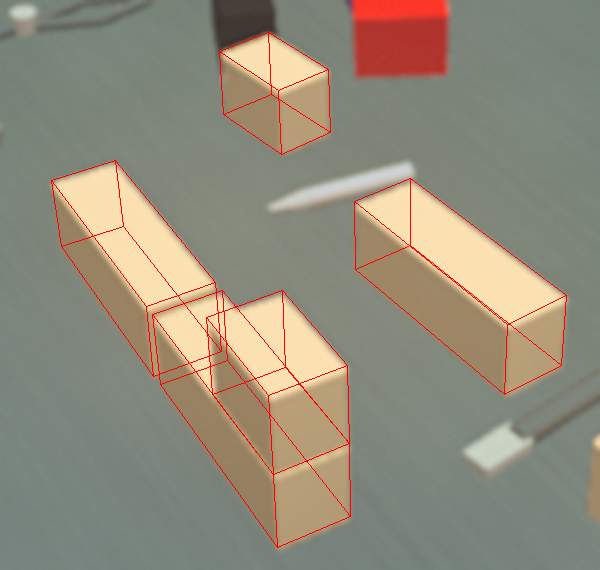

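The overlays match in both cameras. I'll pick up the whole brick.

```bash
cat >> h.py <<'E'
def st(m): print(m,round(current_time(),2),np.round(current_eef_pos(),4),"w",round(float(current_grip_width()),4),"F",np.round(current_wrist_force(),1))
def pick(b,h=.022):
    q=quat(b[2]); p=b[:2]
    robot.move_pose([*p,.22],q); st("above")
    r=robot.servo_line([*p,h],feed=.12,stop_force=15); st(f"down {r}")
    jaws.gripper_close(60); robot.pause(.2); st("closed")
    robot.servo_line([*p,.10],feed=.1); st("lift")
def snap(n,f):
    cv2.imwrite(f"pics/{f}.png",eyes.get_image(n)[:,:,::-1])
E
python3 - <<'E'
from h import *
pick(WHOLE); 
robot.servo_line([*WHOLE[:2],.23],feed=.15); st("up")
snap("scene","s1")
E
```

```text
above 2.58 [0.4579 0.0186 0.22  ] w 0.0855 F [ 0.5 -0.6  0.2]
down False 4.38 [0.4583 0.0196 0.0226] w 0.0857 F [-0.1  0.7 -0.3]
closed 5.0 [0.4585 0.0196 0.0227] w 0.0488 F [ 0.2 -0.1  5.1]
lift 5.93 [0.4569 0.0196 0.0991] w 0.0484 F [ 0.5 -0.3 -3.7]
up 6.95 [0.4569 0.0195 0.2288] w 0.0487 F [ 0.9  1.  -5. ]
```

View pics/s1.png

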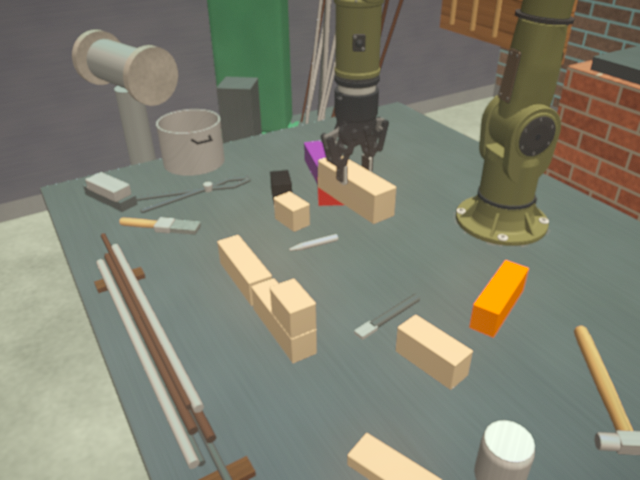

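The whole brick hangs level in the jaws at (355,187). I'll carry it over the joint and stop just above the wall to check it before setting it down.

```bash
cat >> h.py <<'E'
EE=[(0,1),(0,2),(1,3),(2,3),(4,5),(4,6),(5,7),(6,7),(0,4),(1,5),(2,6),(3,7)]
def overlay(f,bs,ns=("top","scene")):
    out=[]
    for n in ns:
        y0,y1,x0,x1=dict(top=(110,200,200,400),scene=(150,370,200,400))[n]
        im=eyes.get_image(n)[:,:,::-1];cv2.imwrite(f"pics/{f}_{n}_full.png",im);k=4 if n=="top" else 2.6
        im=cv2.resize(im[y0:y1,x0:x1],None,fx=k,fy=k,interpolation=cv2.INTER_CUBIC)
        for b in bs:
            p=((proj(n,b)+.5-[x0,y0])*k).astype(int)
            for i,j in EE: cv2.line(im,tuple(map(int,p[i])),tuple(map(int,p[j])),(0,0,255),1)
        cv2.imwrite(f"pics/{f}_{n}.png",im)
E
python3 - <<'E'
from h import *
t=wl(0,0)
robot.servo_line([*t,.23],rotation=quat(WY),feed=.15); st("over")
robot.servo_line([*t,.094],feed=.12); robot.pause(.2); st("low")
print(np.round(Ro.from_quat(current_tcp_rot()).as_matrix()[:,1:],3))
z=current_eef_pos()[2]-.0226
overlay("o2",[box(*current_eef_pos()[:2],WY,.17,z,z+.06)])
E
```

```text
over 8.4 [ 0.6395 -0.0265  0.2301] w 0.0483 F [ 0.  -0.2 -3.7]
low 9.88 [ 0.6405 -0.0268  0.0948] w 0.0488 F [-0.1  0.6 -3.5]
[[ 1.     0.001]
 [-0.021 -0.   ]
 [ 0.001 -1.   ]]
```

View pics/o2_top.png

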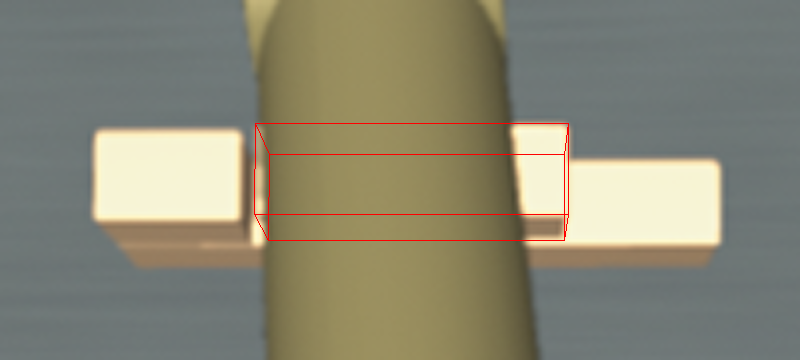

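View pics/o2_scene.png

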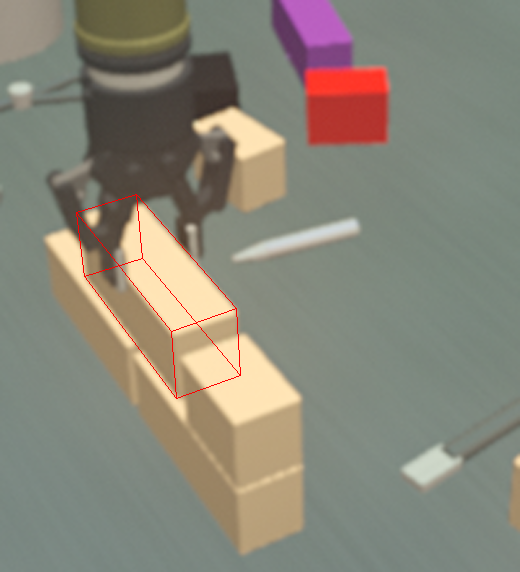

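The brick sits where predicted, with a visible gap to the half brick on the wall. I'll set it down under force control.

```bash
cat >> h.py <<'E'
def setdown(t):
    r=robot.servo_line([*t,.0805],feed=.02,stop_force=6); st(f"set {r}")
    robot.pause(.2); jaws.open_gripper(); robot.pause(.2); st("open")
    robot.servo_line([*t,.23],feed=.12); st("retract")
E
python3 - <<'E'
from h import *
setdown(wl(0,0))
robot.move_pose([*HALF[:2],.22],quat(HALF[2])); st("half")
overlay("o3",[box(*wl(0,0),WY,.17,.06,.12)])
E
```

```text
set True 10.54 [ 0.6399 -0.0268  0.0827] w 0.0484 F [0.3 0.2 5.9]
open 11.4 [ 0.6381 -0.0269  0.0807] w 0.0853 F [ 0.3 -0.7  0.7]
retract 12.79 [ 0.6395 -0.0268  0.2289] w 0.0857 F [0.5 0.1 0.3]
half 13.98 [ 0.4437 -0.2678  0.2201] w 0.0853 F [ 1.1 -0.2  0.4]
```

View pics/o3_top.png

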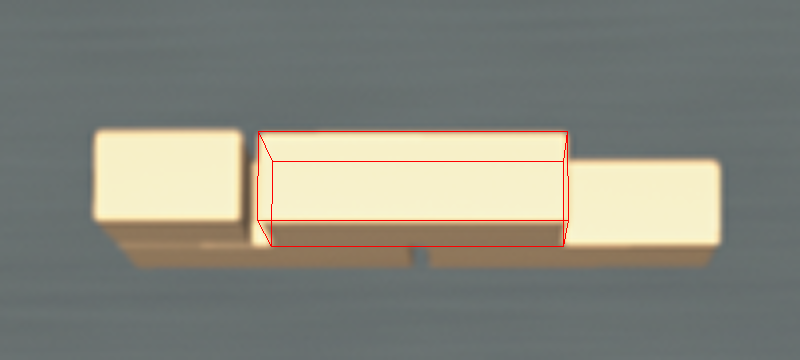

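View pics/o3_scene.png

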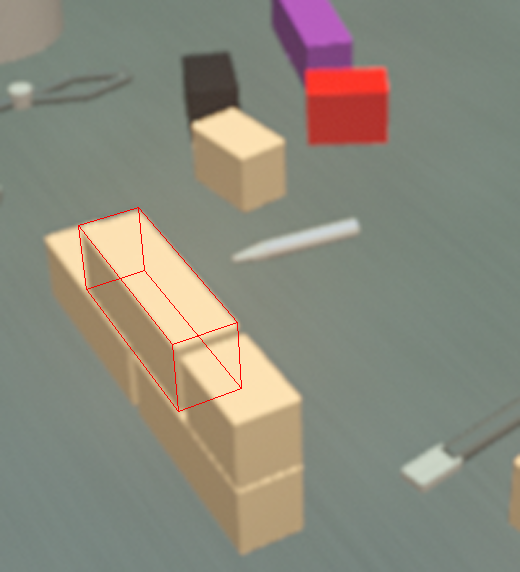

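The whole brick lies on target. In both views its edges match the predicted box, (258–568, 131–220) in the top crop. The half brick is next.

```bash
python3 - <<'E'
from h import *
pick(HALF)
robot.servo_line([*HALF[:2],.23],feed=.15)
t=wl(0,-.135)
robot.servo_line([*t,.23],rotation=quat(WY),feed=.15); st("over")
robot.servo_line([*t,.094],feed=.12); robot.pause(.2); st("low")
z=current_eef_pos()[2]-.0226
overlay("o4",[box(*current_eef_pos()[:2],WY,.08,z,z+.06)])
E
```

```text
above 14.33 [ 0.443  -0.2685  0.2199] w 0.0853 F [-0.2 -0.8  0.7]
down False 16.13 [ 0.443  -0.2693  0.0227] w 0.0856 F [-1.  -0.3 -0.6]
closed 16.76 [ 0.4432 -0.2693  0.0227] w 0.0485 F [ 0.4 -0.1  6.1]
lift 17.69 [ 0.4419 -0.2687  0.0992] w 0.0483 F [-0.3  0.6 -1.3]
over 20.34 [ 0.6366 -0.1627  0.2302] w 0.0486 F [-0.1  0.1 -2.5]
low 21.82 [ 0.6376 -0.1619  0.0948] w 0.0487 F [ 0.2 -0.2 -1.9]
```

View pics/o4_top.png

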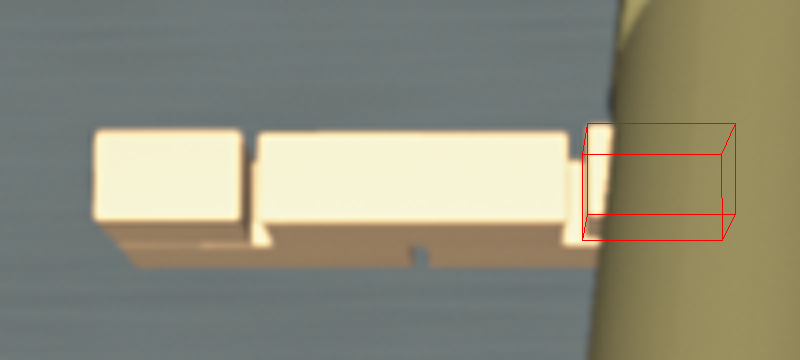

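View pics/o4_scene.png

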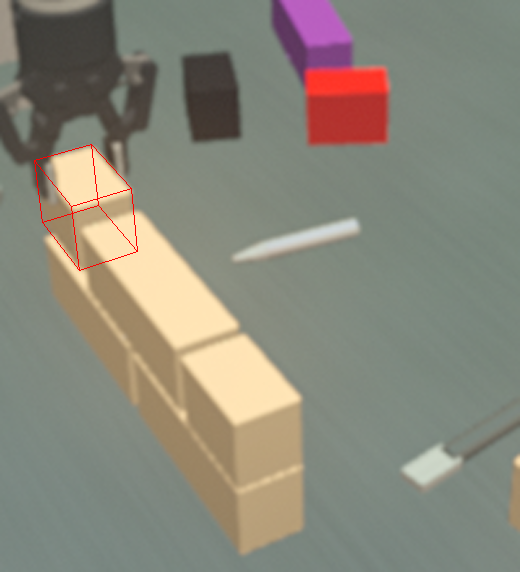

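The half brick hangs in place over the free end with a clear gap to the whole brick. I'll set it down and move the arm away.

```bash
python3 - <<'E'
from h import *
setdown(wl(0,-.135))
robot.move_pose([*HALF[:2],.25],quat(HALF[2])); robot.pause(.3); st("away")
overlay("o5",[box(*wl(0,-.135),WY,.08,.06,.12),box(*wl(0,0),WY,.17,.06,.12)])
im=cv2.imread("pics/o5_top_full.png");hsv=cv2.cvtColor(im,cv2.COLOR_BGR2HSV)
m=((hsv[...,0]>8)&(hsv[...,0]<30)&(hsv[...,1]>30)&(hsv[...,2]>215)).astype(np.uint8)
m[:, :210]=0;m[:130]=0;m[200:]=0
for c in cv2.findContours(m,cv2.RETR_EXTERNAL,cv2.CHAIN_APPROX_NONE)[0]:
    if cv2.contourArea(c)<300: continue
    P=unproj("top",c.reshape(-1,2),.12)[:,:2]
    r=cv2.minAreaRect((P*1000).astype(np.float32)); d=np.array(r[0])/1000-WALL
    C,S=np.cos(WY),np.sin(WY); print("wall frame",np.round([C*d[0]+S*d[1],-S*d[0]+C*d[1]],4),np.round(r[1],1),round(r[2],1))
E
```

```text
set True 22.48 [ 0.6371 -0.1617  0.0827] w 0.0483 F [-0.8 -0.4  4.3]
open 23.34 [ 0.636  -0.1615  0.0815] w 0.0854 F [ 0.2  0.5 -0.3]
retract 24.73 [ 0.6366 -0.1617  0.2289] w 0.0853 F [-0.4  1.2  1.2]
away 25.92 [ 0.4433 -0.2683  0.2496] w 0.0853 F [-0.8  0.3  0.2]
wall frame [-0.0078 -0.0432] [261.3  62.5] 88.8
wall frame [-0.0002  0.1346] [77.4 46.9] 88.9
```

View pics/o5_top.png

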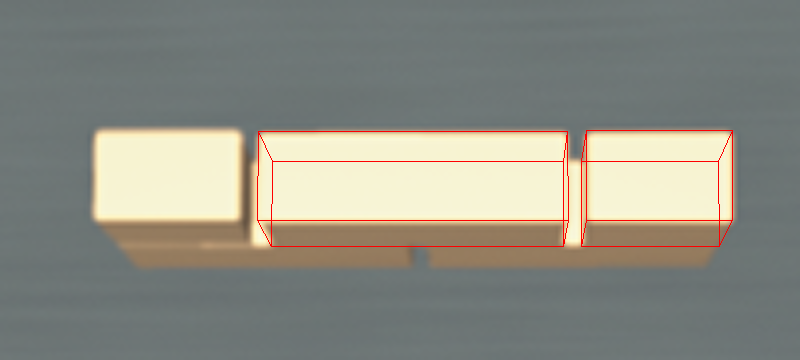

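View pics/o5_scene.png

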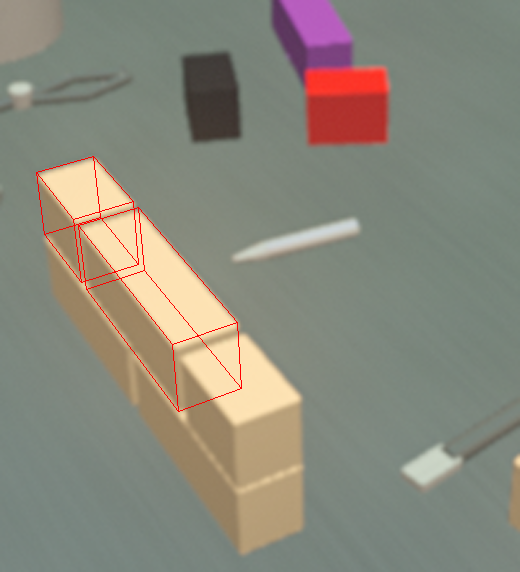

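Both bricks line up with their target outlines in both views. The half brick spans (586–733) in the top crop, and its end is flush with the wall's end. The fixed half brick measures y = +134.6 mm in the wall frame against a nominal 135, which supports the wall pose. I'm handing in.

```bash
python3 -c "
from rig import *
hand_in(); print(current_time())"
```

```text
the job is handed in; nothing more can be done
the job is handed in; nothing more can be done
```

I finished the second course. The whole brick is centred over the joint, and the half brick closes the free end with its outer end flush. I lowered each one slowly until it touched the course below, then released it. The arm was clear at about 26 s, well inside the 58 s limit, and I handed the job in; it gives no verdict.

- **Final views:** in both the top and scene cameras, each brick matches its target outline to about a pixel (roughly 2 mm). They are in line with the wall, lie flat and have even joints.
- **Wall position:** the fixed half brick measured y = +134.6 mm against a nominal 135 mm, which supports the wall position I worked from.
- **Failed check:** the last automatic measurement gave no separate figures for the two placed bricks, because their outlines merged with the course below in the picture. Their final positions therefore rest on the overlays and the arm's readings when it set them down.

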